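# Line up the folded desk lamp's bolt holes with a drift and bolt it down

## Task

The folded desk lamp's arm has slewed on its base, so the slot in its steel foot no longer lines up with the nut's hole hidden somewhere beneath it. Take the orange-handled tapered drift from the wooden stand, feel gently along the slot for the nut's hole (leaning hard on the drift off the hole bends the nut) and drive the drift fully home so that it levers slot and hole into line; do not push the lamp straight with the gripper. Then put the drift back in either hole of the stand and fit the black-headed bolt in the nut instead, its head flat down on the foot, leaving the mug, the grey case and the phone where they are.

Things in the scene. Friction and masses are not known exactly. Their poses are not given: they have to be found in the camera images.
- lamp_base: White block, the foot of the desk lamp, 180 (x) x 90 (y) x 60 mm tall, fixed to the desk but placed differently each time. Origin: centre of its underside. Its x axis points from the bolt end to the arm's pivot. A brass nut block is hidden in a well in it, under the lamp's steel foot.
- nut_line (a point): Fixed point of the base, at base x -42 mm, y 0, at the height of the top face of the steel foot (66 mm above the desk). The nut's hole lies below the line through this point along the base's x axis (see nut_well).
- nut_well (a point): Fixed point 8 mm below nut_line, in the plane of the brass nut block's top face. The nut is 14 mm thick with a round vertical 14 mm through hole; the well is open to 62 mm below the foot's top face. The hole's centre is on base y 0 but up to 11 mm either way of this point along base x, different each time and not measured: find it by touch (or look down the slot). The nut does not shift.
- foot_slot (a point): Centre, at the top face, of the slot in the steel foot (6 mm thick, 42 mm wide, lying on the base top) of the lamp's arm: 37 mm long along the foot, 14 mm wide, cut through. It moves with the arm. In line = at nut_line.
- lamp_arm (a joint): Swing of the folded lamp arm on a vertical pivot (base x +60 mm), 102 mm from the slot's centre. 0 = slot in line over the nut; positive = counter-clockwise from above, slot off towards base -y by 102 mm x angle. Starts at 0.044 to 0.054 rad. Stiff: about 6 N sideways at the slot moves it; stays where left. White arm and 220 mm light bar beyond the pivot, top 85 mm above the desk.
- drift: Tapered drift, standing in a well of the stand. Orange round handle 22 mm across, 46 mm tall; origin at the centre of the handle's flat underside, z up the handle. Below it a steel shank: 13 mm across for 24 mm, then a straight taper over 35 mm to a flat tip 6 mm across, 59 mm below the origin. Fully home = handle's underside on the lamp's foot; takes 5 to 20 N. 120 g.
- drift_tip (a point): Centre of the drift's small tip.
- bolt: Bolt with plain unthreaded shank that simply slides in: black round head 24 mm across and 28 mm tall, steel shank 12 mm across and 40 mm long with a 4 mm long chamfer at the end. Origin at the centre of the head's flat underside, z up through the head. Starts in the other well of the stand. 90 g.
- bolt_tip (a point): Centre of the bolt shank's lower end, 40 mm below its origin.
- stand: Wooden tool stand, 55 (x) x 125 (y) x 66 mm tall, fixed, placed differently each time. Origin: centre of its underside. Two vertical wells along its y axis.
- well_a (a point): Mouth centre of the well at stand y +35 mm: 15 mm across, 62 mm deep.
- well_b (a point): Mouth centre of the well at stand y -35 mm: 15 mm across, 62 mm deep.
- mug: White mug, bystander, 84 mm across, 90 mm tall; origin at the centre of its underside.
- case: Grey zipped glasses case, bystander, 85 x 120 x 40 mm; origin at the centre of its underside.
- phone: Black phone lying flat, bystander, 75 x 150 x 10 mm; origin at the centre of its underside.

How it is judged:
By the outcome, as a careful person would: the job done as asked, in the order asked, and still so for the second after the job is handed in, with the robot touching nothing.
It also fails if it takes over 72 s, if anything falls off the work surface, if the arm or the gripper's body presses on something with over 40 N, if the wrist force passes 120 N, or if a joint passes its speed limit or range.

## Robot

A 6-joint arm with a two-finger parallel gripper is mounted at the origin on the work surface. World frame = base frame: x ahead of the robot, y to its left, z up, the work surface at z = 0. Lengths are in mm, angles in rad, forces in N, time in s.
With the tool pointing down it reaches from about 425 to 1125 mm from the base axis. Payload 14.9 kg.
Tool frame: the origin (TCP) lies midway between the tips of the shut fingers; the grasp point (between the pads) lies 19 mm behind it; z points along the fingers, y is the line along which they close (so a half turn about z gives the same grasp; the last joint's range is limited). The gripper opens to 91 mm and grips with 3 to 60 N. Pads are 32 mm wide; open, the fingers measure 118 mm over their backs; the gripper's body (76 mm by 178 mm) begins 60 mm behind the grasp point.
Start: joints at [1.236, 0.379, 1.734, -0, 1.028, -0.033], TCP at [208.075, 668.373, 213.932] pointing down, gripper open.
Joint ranges: [-2.77, 2.77], [-0.74, 2.19], [0, 2.66], [-1.06, 4.2], [0.31, 2.87], [-3.08, 3.08]. Speed limits (rad/s): [1.89, 1.89, 2.39, 3.14, 3.14, 3.14].

## Interface

Orientations are given as a unit quaternion [x, y, z, w].
In Python, from station import * gives the robot as it stands.
- The arm moves only by the shell command python3 -m crank 'ROWS'. ROWS is JSON, a list of rows, each an object with "delta_pos": the shift along the tool's x, y, z in units of 0.04 m (1.0 is 0.04 m), a list of three; "twist": the turn, a rotation vector about the tool's x, y, z in units of 5 degrees (1.0 is 5 degrees), a list of three; "jaw": the finger opening in mm, from 0 to 91.2. In form: [{"delta_pos": [dx, dy, dz], "twist": [wx, wy, wz], "jaw": jaw}, ...]. A call has 1 to 8 rows; each row shifts and turns the commanded pose from where the row before left it, along the tool's axes as they then stand; what a row does not reach is not made up. A row lasts 1/8 s, in which the tool goes at most 62.5 mm and 10.7 degrees, less where a joint would pass 70% of its speed; a pose out of reach is approached as far as the arm can. A call with a number of a shift or a turn outside -1 to 1 is refused whole. A call with a gripper value outside its range is refused whole. The fingers move at their own pace and stop on an object; the grip force is fixed at half the most. Time passes only in rows, so rows that do not move let the fingers close. It gives the time, the measured TCP pose, the force, the opening and the grip force at its end, in the units of the state.
- get_state(): the state, without advancing time (a new reading comes with each control period).
- grab_frame(name): name is "scene" or "side" or "wrist"; returns the picture (400x640x3 uint8, blue, green, red); there is no depth.
- camera_params(name): a dict with "fx", "fy", "cx", "cy" (pixels), "k1" (the pictures are not rectified: a ray, as slopes to the right and down, at radius r is drawn at 1 + k1 r^2 times it, then the intrinsics apply), "world_from_camera" (4x4, takes a point from camera to world coordinates). Camera axes: x right, y down, z forward; pixel columns grow to the right and rows downward; lengths in mm; the calibration is good to about 2 mm. A picture is of the moment at which its call begins: read the wrist's pose just before it. camera_params takes no time and is no camera call; for the wrist camera it gives the pose at the moment of the call.
- finish_job(): hands the job in; it is judged then, once.
The state is a dict: "clock": time; "qpos": joint angles; "qvel": joint speeds; "joint_efforts": joint torques, N m; "ee_pos": TCP position; "eef_rot": TCP orientation; "ft_force": force on the tool from outside, world axes, zero at the start; "torque": the same for the moment, N m; "opening": opening from 0.0 (shut) to 1.0 (fully open); "grip_force": force on a finger pad.
Only numpy, scipy, OpenCV 4.12 (cv2) and the standard library are available. Lean on these libraries where they do the work, as an engineer would, in place of code of your own. Each camera call takes 0.05 s, during which the arm holds its last target. There are 200 camera calls.

## Working session

There is one attempt and no reset: what is moved stays moved. The work goes in short steps, Python scripts to look and compute and a shell command to move; the robot and the scene stay as the last step left them, time stands still between calls to the robot, and variables do not carry over. Pictures are saved under pics/ and viewed, at most 11 in all, crops included, and the job is handed in when it is done.

```bash
mkdir -p pics; ls
python3 - <<'E'
from station import *
import cv2,numpy as np
s=get_state();print({k:np.round(v,3) for k,v in s.items()})
for n in("scene","side","wrist"):
    p=camera_params(n);print(n,p["fx"],p["cx"],p["cy"],p["k1"],np.round(p["world_from_camera"],3).tolist())
    cv2.imwrite(f"pics/{n}0.png",grab_frame(n))
a=cv2.imread("pics/scene0.png");b=cv2.imread("pics/side0.png");w=cv2.imread("pics/wrist0.png")
h=lambda i:cv2.resize(i,(400,250),interpolation=cv2.INTER_AREA)
E
```

```text
pics
{'clock': np.float64(0.0), 'qpos': array([ 1.236,  0.379,  1.735,  0.   ,  1.028, -0.033]), 'qvel': array([-0.   , -0.001, -0.002,  0.   ,  0.001,  0.002]), 'joint_efforts': array([ 1.0000e-03, -7.6370e+01, -4.3438e+01,  6.5000e-02,  4.2000e-02,
       -0.0000e+00]), 'ee_pos': array([207.911, 668.01 , 213.285]), 'eef_rot': array([ 0.15 ,  0.989, -0.001, -0.   ]), 'ft_force': array([-0.049, -0.23 , -0.242]), 'torque': array([ 0.036, -0.013,  0.016]), 'grip_force': np.float64(0.0), 'opening': np.float64(0.999)}
scene 453.64791842209047 316.72770946058677 198.29420314161737 -0.08066498171786764 [[0.678, 0.488, -0.55, 1121.916], [0.735, -0.454, 0.504, -501.297], [-0.004, -0.746, -0.666, 772.017], [0.0, 0.0, 0.0, 1.0]]
side 431.90818884722734 318.05287235168566 196.15184823147172 0.010216903475887629 [[0.929, -0.184, 0.321, 260.764], [-0.37, -0.49, 0.789, -694.263], [0.012, -0.852, -0.523, 530.383], [0.0, 0.0, 0.0, 1.0]]
wrist 280.67036986295915 315.6357942287195 199.55808972617513 -0.024371792422122947 [[0.297, 0.923, 0.244, 140.158], [0.955, -0.287, -0.077, 689.322], [-0.001, 0.256, -0.967, 384.982], [0.0, 0.0, 0.0, 1.0]]
```

View pics/scene0.png

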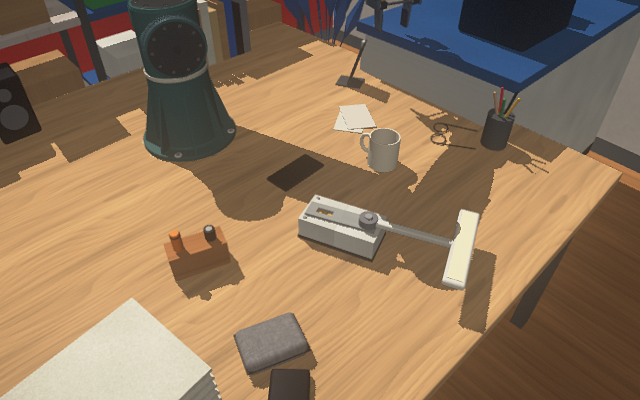

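View pics/side0.png

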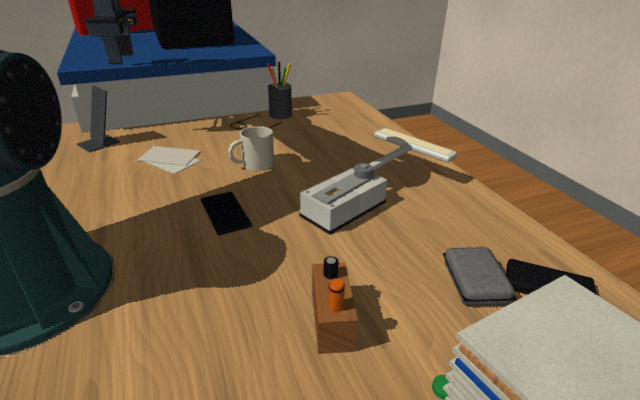

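Scene view: drift handle near (175,241), bolt head (209,232), lamp foot near (345,225). Side view: drift (337,296), bolt (331,267), foot (345,195). Next I'll triangulate the tools and view enlarged crops of the foot.

```bash
cat > h.py <<'E'
from station import *
import cv2,numpy as np
from scipy.spatial.transform import Rotation as R
def ray(p,u,v):
    d=np.array([(u-p["cx"])/p["fx"],(v-p["cy"])/p["fy"]]);s=d.copy()
    for _ in range(20): s=d/(1+p["k1"]*(s@s))
    T=np.array(p["world_from_camera"]);return T[:3,3],T[:3,:3]@np.array([*s,1])
def onz(p,u,v,z):
    o,d=ray(p,u,v);return o+d*(z-o[2])/d[2]
def tri(p1,a,p2,b):
    o1,d1=ray(p1,*a);o2,d2=ray(p2,*b)
    t=np.linalg.lstsq(np.c_[d1,-d2],o2-o1,rcond=None)[0]
    x,y=o1+d1*t[0],o2+d2*t[1];return (x+y)/2,np.linalg.norm(x-y)
def proj(p,X):
    T=np.linalg.inv(np.array(p["world_from_camera"]));c=T[:3,:3]@np.array(X)+T[:3,3];s=c[:2]/c[2];s=s*(1+p["k1"]*(s@s))
    return np.array([s[0]*p["fx"]+p["cx"],s[1]*p["fy"]+p["cy"]])
def toolmove(target_xyz,st=None):
    """shift to target in tool axes, in units of 0.04 m"""
    st=st or get_state();return R.from_quat(st["eef_rot"]).inv().apply(np.array(target_xyz)-st["ee_pos"])/40
E
python3 - <<'E'
from h import *
P={n:camera_params(n) for n in("scene","side")};I={n:cv2.imread(f"pics/{n}0.png") for n in P}
c={}
for n in P:
    hsv=cv2.cvtColor(I[n],cv2.COLOR_BGR2HSV)
    m=cv2.inRange(hsv,(3,205,120),(14,255,255)); x0,x1,y0,y1=(160,195,225,262) if n=="scene" else (320,355,270,325)
    mm=np.zeros_like(m);mm[y0:y1,x0:x1]=m[y0:y1,x0:x1]
    k,l,s,ce=cv2.connectedComponentsWithStats(mm);i=1+s[1:,4].argmax();c[n]=ce[i];print(n,s[i],ce[i])
print("drift handle ctr",tri(P["scene"],c["scene"],P["side"],c["side"]))
print("bolt approx",tri(P["scene"],(209,232.5),P["side"],(331,267)))
a=cv2.resize(I["scene"][185:265,290:400],None,fx=5,fy=5,interpolation=cv2.INTER_CUBIC)
b=cv2.resize(I["side"][155:235,295:395],None,fx=5,fy=5,interpolation=cv2.INTER_CUBIC)
cv2.imwrite("pics/crop.png",cv2.resize(np.vstack([np.hstack([a[:, :550]])]),(770,560)))
E
```

```text
Traceback (most recent call last):
ValueError: attempt to get argmax of an empty sequence
```

Run:
```python
from h import *
P={n:camera_params(n) for n in("scene","side")};I={n:cv2.imread(f"pics/{n}0.png") for n in P}
c={}
print(cv2.cvtColor(I["scene"],cv2.COLOR_BGR2HSV)[[236,245,255],175],cv2.cvtColor(I["side"],cv2.COLOR_BGR2HSV)[[285,296,305],337],cv2.cvtColor(I["scene"],cv2.COLOR_BGR2HSV)[265,195])
for n in P:
    hsv=cv2.cvtColor(I[n],cv2.COLOR_BGR2HSV)
    m=cv2.inRange(hsv,(0,195,120),(12,255,255)); x0,x1,y0,y1=(160,195,225,262) if n=="scene" else (320,355,270,325)
    mm=np.zeros_like(m);mm[y0:y1,x0:x1]=m[y0:y1,x0:x1]
    k,l,s,ce=cv2.connectedComponentsWithStats(mm)
    if k>1:i=1+s[1:,4].argmax();c[n]=ce[i];print(n,s[i],ce[i])
if len(c)==2:print("drift handle ctr",tri(P["scene"],c["scene"],P["side"],c["side"]))
print("bolt approx",tri(P["scene"],(209,232.5),P["side"],(331,267)))
a=cv2.resize(I["scene"][185:265,290:400],None,fx=7,fy=7,interpolation=cv2.INTER_CUBIC)
cv2.imwrite("pics/crop.png",a)
```

```text
[[ 11 175 178]
 [ 11 166 141]
 [ 13 148 190]] [[ 12 226 194]
 [ 11 219 140]
 [ 12 242 121]] [ 13 130 108]
side [328 290  11  23 140] [332.64285714 301.21428571]
bolt approx (array([ 476.79018025, -220.46024023,   81.0762864 ]), np.float64(1.1138784969746345))
```

View pics/crop.png

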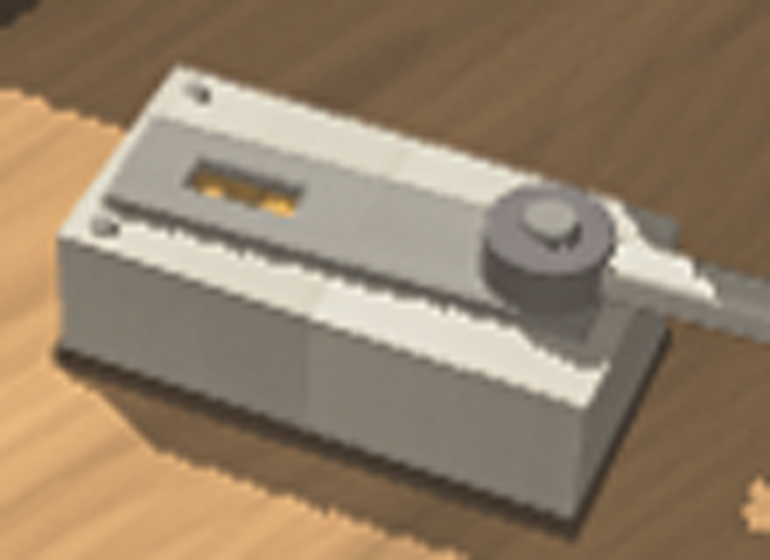

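Crop (7x, offset 290,185): the base's top corners are at crop (180,68), (60,238) and (585,405). The slot corners are about (195,160), (303,187), (292,215) and (185,185), with brass visible in it.

Run:
```python
from h import *
P={n:camera_params(n) for n in("scene","side")};I={n:cv2.imread(f"pics/{n}0.png") for n in P}
q=lambda x,y,z:onz(P["scene"],290+(x+.5)/7-.5,185+(y+.5)/7-.5,z)
A,B,C=q(180,68,60),q(60,238,60),q(585,405,60)
print("corners",A,B,C,np.linalg.norm(A-B),np.linalg.norm(C-B))
ex=(C-B)/np.linalg.norm(C-B);yaw=np.arctan2(ex[1],ex[0]);print("yaw",yaw, np.arctan2(*(A-B)[[1,0]]))
ctr=(A+C)/2;print("base ctr",ctr,"nutline",ctr-42*ex)
S=[q(*c,66) for c in[(195,160),(303,187),(292,215),(185,185)]];print("slot",np.mean(S,0),[np.linalg.norm(S[i]-S[i-1]) for i in range(4)])
c={}
for n,w,lo in(("scene",(160,190,228,256),(0,140,100)),("side",(322,352,276,318),(0,205,90))):
    x0,x1,y0,y1=w;hsv=cv2.cvtColor(I[n],cv2.COLOR_BGR2HSV)[y0:y1,x0:x1]
    m=cv2.inRange(hsv,(8,170,100) if n=="scene" else (8,205,100),(13,255,255));ys,xs=np.nonzero(m)
    print(n,xs.min()+x0,xs.max()+x0,ys.min()+y0,ys.max()+y0,len(xs))
# top-of-handle guess rays
print("drift tri",tri(P["scene"],(175,235),P["side"],(337,284)))
print("reach check", proj(P["scene"],(477,-220,94)))
cv2.imwrite("pics/crop2.png",np.hstack([cv2.resize(I["scene"][215:285,155:240],(486,400),interpolation=2),cv2.resize(I["side"][250:355,305:365],None,fx=5,fy=5,interpolation=2)[:400,:300]]))
```

```text
corners [521.74622556  44.2091575   60.        ] [556.35639987 -39.83177795  60.        ] [719.85499598  29.28470974  60.        ] 90.88862963895082 177.50740773223097
yaw 0.39995013498398174 1.9614550861330426
base ctr [620.80061077  36.74693362  60.        ] nutline [582.1152335   20.39329227  60.        ]
slot [583.60728087  15.31387972  66.        ] [np.float64(12.294372825497618), np.float64(37.22765014884854), np.float64(13.584450475693938), np.float64(37.077510427184514)]
scene 170 178 232 251 39
side 329 343 279 311 349
drift tri (array([ 458.22120288, -285.18186635,  106.67894742]), np.float64(1.2180481598778021))
reach check [208.14556741 228.42135659]
```

View pics/crop2.png

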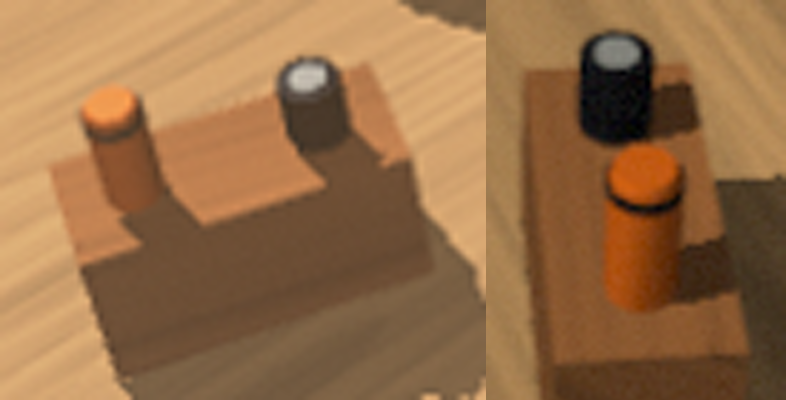

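Tool tops: drift at crop (110,105) / (644,173), bolt at (310,76) / (616,53). I'll triangulate these, then plan a look straight down the slot on the way.

Run:
```python
from h import *
P={n:camera_params(n) for n in("scene","side")}
D=[(155+110/5.714,215+105/5.714),(305+(644-486)/5,250+173/5)]
B=[(155+310/5.714,215+76/5.714),(305+(616-486)/5,250+53/5)]
for t,z in((D,112),(B,94)):
    print(tri(P["scene"],t[0],P["side"],t[1]),onz(P["scene"],*t[0],z),onz(P["side"],*t[1],z))
s=get_state();r=R.from_quat(s["eef_rot"]);print(r.as_matrix().round(3))
# path in tool axes (initial orientation)
for w in [(380,560,200),(500,300,200),(584,16,130)]: print(w,r.inv().apply(np.array(w)-s["ee_pos"])/40)
```

```text
(array([ 456.25670489, -285.97358656,  108.52954025]), np.float64(1.6963304561892725)) [ 458.97655666 -286.30853566  112.        ] [ 454.7001446 -290.4298142  112.       ]
(array([ 477.34035281, -218.09881201,   92.26246434]), np.float64(1.530569196787995)) [ 478.29060619 -218.0798652    94.        ] [ 476.50251521 -221.04087052   94.        ]
[[-0.955  0.297 -0.   ]
 [ 0.297  0.955 -0.001]
 [ 0.    -0.001 -1.   ]]
(380, 560, 200) [-4.90900806 -1.30062575  0.33671968]
(500, 300, 200) [-9.70565584 -6.61495998  0.34138185]
(584, 16, 130) [-13.8214022  -12.76813529   2.09682067]
```

```bash
python3 -m crank '[{"delta_pos":[-0.9,-0.6,0],"twist":[0,0,0],"jaw":91},{"delta_pos":[-1,-0.8,0],"twist":[0,0,0],"jaw":91},{"delta_pos":[-1,-0.9,0],"twist":[0,0,0],"jaw":91},{"delta_pos":[-1,-0.9,0],"twist":[0,0,0],"jaw":91},{"delta_pos":[-1,-0.9,0],"twist":[0,0,0],"jaw":91},{"delta_pos":[-1,-0.9,0],"twist":[0,0,0],"jaw":91},{"delta_pos":[-1,-0.9,0],"twist":[0,0,0],"jaw":91},{"delta_pos":[-1,-0.9,0],"twist":[0,0,0],"jaw":91}]' | tail -3
python3 -m crank '[{"delta_pos":[-1,-0.9,0.3],"twist":[0,0,0],"jaw":91},{"delta_pos":[-1,-0.9,0.4],"twist":[0,0,0],"jaw":91},{"delta_pos":[-1,-0.9,0.4],"twist":[0,0,0],"jaw":91},{"delta_pos":[-1,-1,0.3],"twist":[0,0,0],"jaw":91},{"delta_pos":[-1,-1,0.4],"twist":[0,0,0],"jaw":91},{"delta_pos":[-0.9,-1,0.3],"twist":[0,0,0],"jaw":91},{"delta_pos":[0,-0.2,0],"twist":[0,0,0],"jaw":91},{"delta_pos":[0,0,0],"twist":[0,0,0],"jaw":91}]'
python3 - <<'E'
from h import *
import json
s=get_state();p=camera_params("wrist");f=grab_frame("wrist");cv2.imwrite("pics/w1.png",f)
json.dump({k:np.asarray(v).tolist() for k,v in p.items()},open("w1.json","w"))
u,v=proj(p,(583,18,66)).astype(int);print(u,v)
u=np.clip(u,50,590);v=np.clip(v,40,360);print(u,v)
x0,y0=u-50,v-35;cv2.imwrite("pics/w1c.png",np.hstack([cv2.resize(f[y0:y0+70,x0:x0+100],(600,420),interpolation=2)]))
E
```

```text
ft_force: [0.3, 1.2, -0.3]
opening: 0.998
grip_force: 0.0
clock: 2.15
ee_pos: [583.6, 19.1, 129.8]
eef_rot: [0.151, 0.989, -0.0, -0.0]
ft_force: [0.1, 0.8, 0.6]
opening: 1.003
grip_force: 0.0
314 209
314 209
```

View pics/w1c.png

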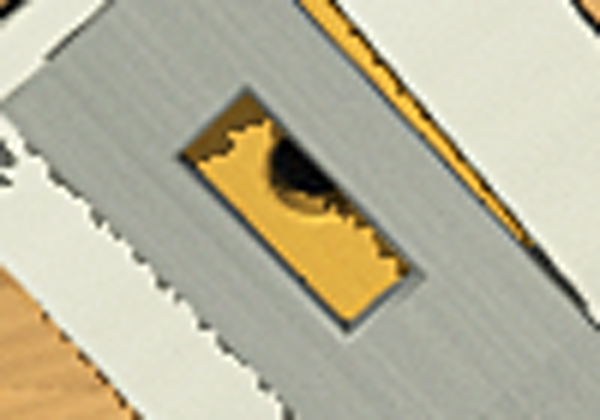

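Through the slot (crop corners (180,155), (248,88), (420,272), (347,330)) the dark nut hole is visible. Its rim passes (266,165), (270,190), (290,210) and (318,213), so its centre is at about (309,169).

Run:
```python
from h import *
import json
p=json.load(open("w1.json"));q=lambda x,y,z:onz(p,264+(x+.5)/6-.5,174+(y+.5)/6-.5,z)
S=[q(*c,66) for c in[(180,155),(248,88),(420,272),(347,330)]];c=np.mean(S,0)
print("slot",c,[np.linalg.norm(S[i]-S[i-1]).round(1) for i in range(4)])
d=(S[2]-S[1]+S[3]-S[0]);sy=np.arctan2(d[1],d[0]);print("slot yaw",sy%np.pi)
H=q(309,169,58);print("hole",H,[np.linalg.norm(q(*c,58)-H).round(1) for c in[(266,165),(270,190),(290,210),(318,213)]])
for yaw in(.385,.4): 
    ex=np.array([np.cos(yaw),np.sin(yaw)]);ey=np.array([-ex[1],ex[0]]);v=(c-H)[:2];print("slot rel hole along,across",v@ex,v@ey)
# move to drift: yaw y-angle -> -0.29
s=get_state();r=R.from_quat(s["eef_rot"])
print("to drift above",r.inv().apply(np.array((457.5,-286.5,150))-s["ee_pos"])/40, "yangle",np.arctan2(*r.as_matrix()[[1,0],1]), s["qpos"].round(2))
```

```text
slot [582.82250267  17.51484895  66.        ] [np.float64(36.3), np.float64(14.0), np.float64(37.4), np.float64(14.0)]
slot yaw 0.4316199019633007
hole [578.9927671   20.10843094  58.        ] [np.float64(6.5), np.float64(6.7), np.float64(7.0), np.float64(7.0)]
slot rel hole along,across 2.5753495071231374 -3.842019909954033
slot rel hole along,across 2.517431648198499 -3.8802164848074097
to drift above [ 0.73688446 -8.24988932 -0.49848604] yangle 1.2689953023400002 [-0.01  0.32  2.01  0.    0.82 -1.28]
```

```bash
T='x'; python3 -m crank '[{"delta_pos":[0,-0.3,-0.5],"twist":[0,0,0],"jaw":91},{"delta_pos":[0,-0.9,-0.5],"twist":[0,0,0],"jaw":91},{"delta_pos":[0.1,-1,0],"twist":[0,0,0],"jaw":91},{"delta_pos":[0.1,-1,0],"twist":[0,0,0],"jaw":91},{"delta_pos":[0.1,-1,0],"twist":[0,0,0],"jaw":91},{"delta_pos":[0.1,-1,0],"twist":[0,0,0],"jaw":91},{"delta_pos":[0.1,-1,0],"twist":[0,0,0],"jaw":91},{"delta_pos":[0.1,-1,0],"twist":[0,0,0],"jaw":91}]' >/dev/null
python3 -m crank '[{"delta_pos":[0.14,-1,0],"twist":[0,0,0],"jaw":91},{"delta_pos":[0,0,0],"twist":[0,0,1],"jaw":91},{"delta_pos":[0,0,0],"twist":[0,0,1],"jaw":91},{"delta_pos":[0,0,0],"twist":[0,0,1],"jaw":91},{"delta_pos":[0,0,0],"twist":[0,0,1],"jaw":91},{"delta_pos":[0,0,0],"twist":[0,0,1],"jaw":91},{"delta_pos":[0,0,0],"twist":[0,0,1],"jaw":91},{"delta_pos":[0,0,0],"twist":[0,0,1],"jaw":91}]' >/dev/null
python3 -m crank '[{"delta_pos":[0,0,0],"twist":[0,0,1],"jaw":91},{"delta_pos":[0,0,0],"twist":[0,0,1],"jaw":91},{"delta_pos":[0,0,0],"twist":[0,0,1],"jaw":91},{"delta_pos":[0,0,0],"twist":[0,0,1],"jaw":91},{"delta_pos":[0,0,0],"twist":[0,0,1],"jaw":91},{"delta_pos":[0,0,0],"twist":[0,0,1],"jaw":91},{"delta_pos":[0,0,0],"twist":[0,0,1],"jaw":91},{"delta_pos":[0,0,0],"twist":[0,0,1],"jaw":91}]' >/dev/null
python3 -m crank '[{"delta_pos":[0,0,0],"twist":[0,0,1],"jaw":91},{"delta_pos":[0,0,0],"twist":[0,0,1],"jaw":91},{"delta_pos":[0,0,0],"twist":[0,0,0.9],"jaw":91},{"delta_pos":[0,0,0],"twist":[0,0,0],"jaw":91}]'
python3 - <<'E'
from h import *
import json
s=get_state();p=camera_params("wrist");f=grab_frame("wrist");cv2.imwrite("pics/w2.png",f)
json.dump({k:np.asarray(v).tolist() for k,v in p.items()},open("w2.json","w"))
print(s["qpos"].round(2),proj(p,(457.5,-286.5,112)),proj(p,(478,-219,94)))
E
```

```text
clock: 5.7
ee_pos: [458.6, -284.9, 171.3]
eef_rot: [0.802, 0.597, 0.0, 0.001]
ft_force: [0.4, -0.3, -0.7]
opening: 0.996
grip_force: 0.0
[-0.6   0.19  2.08 -0.    0.87 -0.31] [313.8300054  213.77383551] [314.02933632 129.30285476]
```

View pics/w2.png

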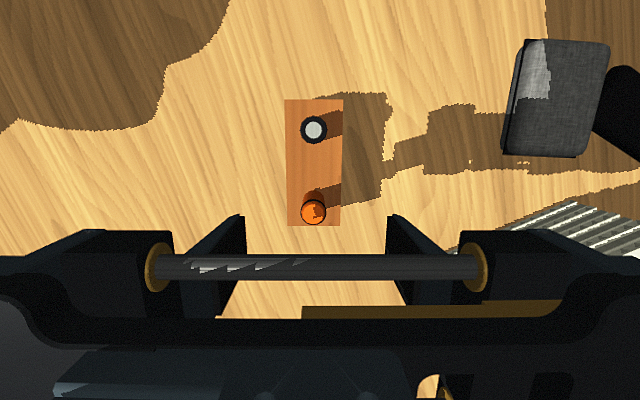

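Wrist view: drift top (313,212) and bolt top (313.5,129.5), both within 2 px of prediction. The jaws straddle the drift across the stand, so I'll descend, grip and lift.

```bash
python3 -m crank '[{"delta_pos":[-0.01,0,0.7],"twist":[0,0,0],"jaw":91},{"delta_pos":[0,0,0.7],"twist":[0,0,0],"jaw":70},{"delta_pos":[0,0,0.6],"twist":[0,0,0],"jaw":50},{"delta_pos":[0,0,0.43],"twist":[0,0,0],"jaw":40},{"delta_pos":[0,0,0],"twist":[0,0,0],"jaw":20},{"delta_pos":[0,0,0],"twist":[0,0,0],"jaw":10},{"delta_pos":[0,0,0],"twist":[0,0,0],"jaw":10},{"delta_pos":[0,0,0],"twist":[0,0,0],"jaw":10}]'; python3 -m crank '[{"delta_pos":[0,0,0],"twist":[0,0,0],"jaw":10},{"delta_pos":[0,0,0],"twist":[0,0,0],"jaw":10}]'
```

```text
clock: 6.75
ee_pos: [458.5, -285.7, 73.3]
eef_rot: [0.803, 0.596, 0.0, 0.0]
ft_force: [-2.1, 0.5, 2.5]
opening: 0.262
grip_force: 1.5
clock: 7.0
ee_pos: [457.8, -285.4, 73.2]
eef_rot: [0.803, 0.596, -0.0, -0.0]
ft_force: [-6.4, 2.5, 9.6]
opening: 0.23
grip_force: 30.0
```

```bash
python3 -m crank '[{"delta_pos":[0,0,-0.2],"twist":[0,0,0],"jaw":10},{"delta_pos":[0,0,-0.5],"twist":[0,0,0],"jaw":10},{"delta_pos":[0,0,-0.7],"twist":[0,0,0],"jaw":10},{"delta_pos":[0,0,-0.7],"twist":[0,0,0],"jaw":10},{"delta_pos":[0,0,-0.6],"twist":[0,0,0],"jaw":10},{"delta_pos":[0,0,0],"twist":[0,0,0],"jaw":10}]'
python3 -m crank '[{"delta_pos":[0.5,0.1,0],"twist":[0,0,0],"jaw":10},{"delta_pos":[1,0.1,0],"twist":[0,0,0],"jaw":10},{"delta_pos":[1,0.1,0],"twist":[0,0,0],"jaw":10},{"delta_pos":[1,0.1,0],"twist":[0,0,0],"jaw":10},{"delta_pos":[1,0.1,0],"twist":[0,0,0],"jaw":10},{"delta_pos":[1,0.1,0],"twist":[0,0,0],"jaw":10},{"delta_pos":[1,0.1,0],"twist":[0,0,0],"jaw":10},{"delta_pos":[1,0,0],"twist":[0,0,0],"jaw":10}]'
python3 -m crank '[{"delta_pos":[0.7,0,0],"twist":[0,0,0],"jaw":10},{"delta_pos":[0,0,0],"twist":[0,0,1],"jaw":10},{"delta_pos":[0,0,0],"twist":[0,0,1],"jaw":10},{"delta_pos":[0,0,0],"twist":[0,0,1],"jaw":10},{"delta_pos":[0,0,0],"twist":[0,0,1],"jaw":10},{"delta_pos":[0,0,0],"twist":[0,0,1],"jaw":10},{"delta_pos":[0,0,0],"twist":[0,0,1],"jaw":10},{"delta_pos":[0,0,0],"twist":[0,0,1],"jaw":10}]' >/dev/null
python3 -m crank '[{"delta_pos":[0,0,0],"twist":[0,0,1],"jaw":10},{"delta_pos":[0,0,0],"twist":[0,0,1],"jaw":10},{"delta_pos":[0,0,0],"twist":[0,0,0.3],"jaw":10},{"delta_pos":[0,0,0],"twist":[0,0,0],"jaw":10},{"delta_pos":[0,0,0],"twist":[0,0,0],"jaw":10}]'
python3 - <<'E'
from h import *
s=get_state();r=R.from_quat(s["eef_rot"]);print(s["qpos"].round(2),toolmove((578.7,20.8,s["ee_pos"][2]),s),r.as_matrix().round(3).tolist())
for n in("scene","side"):cv2.imwrite(f"pics/{n}2.png",grab_frame(n))
f=grab_frame("wrist");cv2.imwrite("pics/w3.png",f)
E
```

```text
clock: 7.75
ee_pos: [459.2, -286.1, 182.6]
eef_rot: [0.803, 0.596, 0.001, 0.002]
ft_force: [0.1, -0.1, -1.2]
opening: 0.238
grip_force: 30.0
clock: 8.75
ee_pos: [571.7, -5.1, 179.5]
eef_rot: [0.803, 0.596, -0.0, -0.0]
ft_force: [0.5, 0.2, -2.0]
opening: 0.231
grip_force: 30.0
clock: 10.38
ee_pos: [579.7, 20.4, 180.5]
eef_rot: [0.973, 0.232, -0.0, -0.0]
ft_force: [-0.3, 0.4, -1.9]
opening: 0.234
grip_force: 30.0
[-0.    0.24  2.    0.    0.91  1.1 ] [-1.90242423e-02 -2.04162945e-02  6.00720488e-06] [[0.893, 0.45, -0.0], [0.45, -0.893, 0.0], [-0.0, -0.0, -1.0]]
```

```bash
python3 -m crank '[{"delta_pos":[-0.02,0.03,0.4],"twist":[0,0,0],"jaw":10},{"delta_pos":[0,0,0.4],"twist":[0,0,0],"jaw":10},{"delta_pos":[0,0,0.3],"twist":[0,0,0],"jaw":10},{"delta_pos":[0,0,0],"twist":[0,0,0],"jaw":10},{"delta_pos":[0,0,0],"twist":[0,0,0],"jaw":10}]'
python3 -m crank '[{"delta_pos":[0,0,0.04],"twist":[0,0,0],"jaw":10},{"delta_pos":[0,0,0.04],"twist":[0,0,0],"jaw":10},{"delta_pos":[0,0,0],"twist":[0,0,0],"jaw":10}]'
python3 - <<'E'
from h import *
f=grab_frame("side");g=grab_frame("scene")
P=camera_params("side");Q=camera_params("scene");u,v=proj(P,(579.5,18.8,80)).astype(int);a,b=proj(Q,(579.5,18.8,80)).astype(int);print(u,v,a,b)
cv2.imwrite("pics/ins1.png",np.hstack([cv2.resize(i[y-35:y+35,x-35:x+35],(390,390),interpolation=2) for i,x,y in((f,u,v),(g,a,b))]))
E
```

```text
clock: 11.15
ee_pos: [579.9, 19.0, 136.9]
eef_rot: [0.973, 0.231, 0.0, 0.0]
ft_force: [0.2, -0.0, -2.0]
opening: 0.233
grip_force: 30.0
clock: 11.52
ee_pos: [579.6, 19.0, 133.6]
eef_rot: [0.973, 0.231, 0.0, 0.0]
ft_force: [-0.0, 0.5, -1.4]
opening: 0.232
grip_force: 30.0
330 184 324 205
```

View pics/ins1.png

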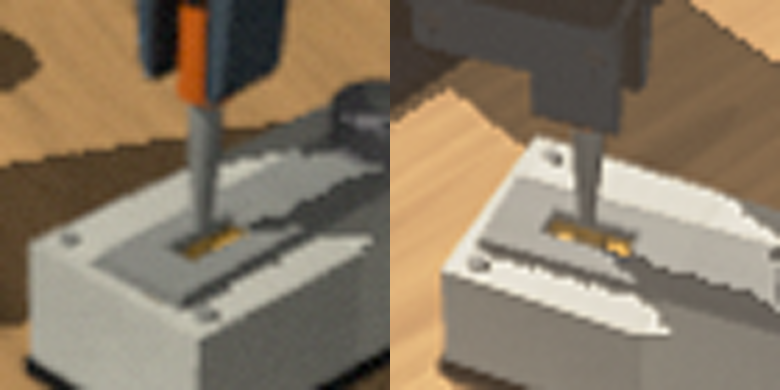

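The tip hovers at the slot's far edge: (205,233) in the left crop, (590,225) in the right. It is straight and roughly over the estimated hole. Now lowering in 1 mm steps.

```bash
for i in 1; do python3 -m crank '[{"delta_pos":[0,0,0.04],"twist":[0,0,0],"jaw":10},{"delta_pos":[0,0,0],"twist":[0,0,0],"jaw":10}]' | grep -E "pos|ft"
python3 -m crank '[{"delta_pos":[0,0,0.03],"twist":[0,0,0],"jaw":10},{"delta_pos":[0,0,0],"twist":[0,0,0],"jaw":10}]'| grep -E "pos|ft"
python3 -m crank '[{"delta_pos":[0,0,0.03],"twist":[0,0,0],"jaw":10},{"delta_pos":[0,0,0],"twist":[0,0,0],"jaw":10}]'| grep -E "pos|ft"; done
```

```text
ee_pos: [579.5, 19.0, 131.8]
ft_force: [-0.5, -0.2, -0.8]
ee_pos: [579.6, 19.0, 130.6]
ft_force: [0.1, 0.0, -1.8]
ee_pos: [579.6, 19.0, 129.4]
ft_force: [0.2, 0.8, -0.7]
```

```bash
python3 -m crank '[{"delta_pos":[0,0,0.03],"twist":[0,0,0],"jaw":10},{"delta_pos":[0,0,0.03],"twist":[0,0,0],"jaw":10},{"delta_pos":[0,0,0],"twist":[0,0,0],"jaw":10}]' | grep -E "pos|ft"
python3 -m crank '[{"delta_pos":[0,0,0.03],"twist":[0,0,0],"jaw":10},{"delta_pos":[0,0,0.02],"twist":[0,0,0],"jaw":10},{"delta_pos":[0,0,0],"twist":[0,0,0],"jaw":10}]'| grep -E "pos|ft"
python3 -m crank '[{"delta_pos":[0,0,0.02],"twist":[0,0,0],"jaw":10},{"delta_pos":[0,0,0],"twist":[0,0,0],"jaw":10}]'| grep -E "pos|ft"
python3 -m crank '[{"delta_pos":[0,0,0.02],"twist":[0,0,0],"jaw":10},{"delta_pos":[0,0,0],"twist":[0,0,0],"jaw":10}]'| grep -E "pos|ft"
```

```text
ee_pos: [579.6, 19.0, 127.0]
ft_force: [-0.5, -0.1, -0.4]
ee_pos: [579.6, 19.0, 125.1]
ft_force: [-1.1, -0.0, -1.1]
ee_pos: [579.6, 19.0, 124.3]
ft_force: [0.5, 0.4, -1.8]
ee_pos: [579.6, 19.0, 123.5]
ft_force: [0.2, 0.4, -1.0]
```

```bash
for k in a; do python3 -m crank '[{"delta_pos":[0,0,0.02],"twist":[0,0,0],"jaw":10},{"delta_pos":[0,0,0],"twist":[0,0,0],"jaw":10}]'| grep -E "pos|ft"
python3 -m crank '[{"delta_pos":[0,0,0.02],"twist":[0,0,0],"jaw":10},{"delta_pos":[0,0,0],"twist":[0,0,0],"jaw":10}]'| grep -E "pos|ft"
python3 -m crank '[{"delta_pos":[0,0,0.03],"twist":[0,0,0],"jaw":10},{"delta_pos":[0,0,0],"twist":[0,0,0],"jaw":10}]'| grep -E "pos|ft"; done
```

```text
ee_pos: [579.7, 19.0, 122.7]
ft_force: [0.3, -0.9, -1.0]
ee_pos: [579.7, 19.0, 121.9]
ft_force: [0.6, -1.1, -1.2]
ee_pos: [579.7, 19.0, 120.7]
ft_force: [0.8, -1.3, -0.8]
```

The tip is 3 mm past the nut's top with no vertical force, so it is in the hole. I'll drive on, easing back to the hole's centre line.

```bash
python3 -m crank '[{"delta_pos":[0,-0.005,0.05],"twist":[0,0,0],"jaw":10},{"delta_pos":[0,-0.005,0.05],"twist":[0,0,0],"jaw":10},{"delta_pos":[0,0,0],"twist":[0,0,0],"jaw":10}]'| grep -E "pos|ft"
python3 -m crank '[{"delta_pos":[0,-0.005,0.05],"twist":[0,0,0],"jaw":10},{"delta_pos":[0,-0.005,0.05],"twist":[0,0,0],"jaw":10},{"delta_pos":[0,0,0],"twist":[0,0,0],"jaw":10}]'| grep -E "pos|ft"
python3 -m crank '[{"delta_pos":[0,-0.005,0.05],"twist":[0,0,0],"jaw":10},{"delta_pos":[0,-0.005,0.05],"twist":[0,0,0],"jaw":10},{"delta_pos":[0,0,0],"twist":[0,0,0],"jaw":10}]'| grep -E "pos|ft|open"
```

```text
ee_pos: [579.7, 19.2, 116.7]
ft_force: [2.4, -3.7, -1.5]
ee_pos: [579.6, 19.5, 112.8]
ft_force: [3.5, -4.5, -0.9]
ee_pos: [579.5, 19.9, 108.8]
ft_force: [2.7, -5.1, -1.4]
opening: 0.232
```

```bash
python3 -m crank '[{"delta_pos":[0,-0.005,0.05],"twist":[0,0,0],"jaw":10},{"delta_pos":[0,-0.005,0.05],"twist":[0,0,0],"jaw":10},{"delta_pos":[0,0,0],"twist":[0,0,0],"jaw":10}]'| grep -E "pos|ft"
python3 -m crank '[{"delta_pos":[0,-0.005,0.05],"twist":[0,0,0],"jaw":10},{"delta_pos":[0,-0.005,0.05],"twist":[0,0,0],"jaw":10},{"delta_pos":[0,0,0],"twist":[0,0,0],"jaw":10}]'| grep -E "pos|ft"
python3 -m crank '[{"delta_pos":[0,0,0.05],"twist":[0,0,0],"jaw":10},{"delta_pos":[0,0,0.05],"twist":[0,0,0],"jaw":10},{"delta_pos":[0,0,0],"twist":[0,0,0],"jaw":10}]'| grep -E "pos|ft|open"
python3 -m crank '[{"delta_pos":[0,0,0.05],"twist":[0,0,0],"jaw":10},{"delta_pos":[0,0,0.05],"twist":[0,0,0],"jaw":10},{"delta_pos":[0,0,0],"twist":[0,0,0],"jaw":10}]'| grep -E "pos|ft|open|rot"
```

```text
ee_pos: [579.3, 20.2, 104.8]
ft_force: [3.0, -5.6, -1.4]
ee_pos: [579.2, 20.6, 100.8]
ft_force: [3.8, -4.9, -0.5]
ee_pos: [579.1, 20.6, 96.7]
ft_force: [4.1, -5.9, -1.3]
opening: 0.23
ee_pos: [579.1, 20.6, 92.7]
eef_rot: [0.973, 0.231, 0.0, 0.0]
ft_force: [3.7, -5.2, -1.8]
opening: 0.232
```

```bash
python3 -m crank '[{"delta_pos":[0,0,0.05],"twist":[0,0,0],"jaw":10},{"delta_pos":[0,0,0],"twist":[0,0,0],"jaw":10}]'| grep -E "pos|ft"
python3 -m crank '[{"delta_pos":[0,0,0.05],"twist":[0,0,0],"jaw":10},{"delta_pos":[0,0,0],"twist":[0,0,0],"jaw":10}]'| grep -E "pos|ft"
python3 -m crank '[{"delta_pos":[0,0,0.05],"twist":[0,0,0],"jaw":10},{"delta_pos":[0,0,0],"twist":[0,0,0],"jaw":10}]'| grep -E "pos|ft"
python3 -m crank '[{"delta_pos":[0,0,0.05],"twist":[0,0,0],"jaw":10},{"delta_pos":[0,0,0],"twist":[0,0,0],"jaw":10}]'| grep -E "pos|ft"
```

```text
ee_pos: [579.1, 20.6, 90.8]
ft_force: [3.8, -5.1, -1.6]
ee_pos: [579.2, 20.7, 88.8]
ft_force: [4.2, -4.5, -1.3]
ee_pos: [579.2, 20.7, 86.8]
ft_force: [2.8, -4.2, -0.8]
ee_pos: [579.2, 20.7, 84.8]
ft_force: [3.6, -4.4, -1.5]
```

```bash
python3 -m crank '[{"delta_pos":[0,0,0.08],"twist":[0,0,0],"jaw":10},{"delta_pos":[0,0,0.08],"twist":[0,0,0],"jaw":10},{"delta_pos":[0,0,0],"twist":[0,0,0],"jaw":10}]'| grep -E "pos|ft"
python3 -m crank '[{"delta_pos":[0,0,0.05],"twist":[0,0,0],"jaw":10},{"delta_pos":[0,0,0.03],"twist":[0,0,0],"jaw":10},{"delta_pos":[0,0,0],"twist":[0,0,0],"jaw":10}]'| grep -E "pos|ft"
python3 -m crank '[{"delta_pos":[0,0,0.03],"twist":[0,0,0],"jaw":10},{"delta_pos":[0,0,0],"twist":[0,0,0],"jaw":10}]'| grep -E "pos|ft"
python3 -m crank '[{"delta_pos":[0,0,0.02],"twist":[0,0,0],"jaw":10},{"delta_pos":[0,0,0],"twist":[0,0,0],"jaw":10}]'| grep -E "clock|pos|ft"
```

```text
ee_pos: [579.1, 20.8, 78.1]
ft_force: [4.9, -2.4, -3.6]
ee_pos: [579.1, 20.8, 75.1]
ft_force: [4.3, -2.9, -0.1]
ee_pos: [579.1, 20.8, 73.9]
ft_force: [4.0, -3.5, 0.6]
clock: 19.25
ee_pos: [579.1, 20.8, 73.2]
ft_force: [4.6, -2.9, 1.2]
```

```bash
python3 -m crank '[{"delta_pos":[0.005,0,0.015],"twist":[0,0,0],"jaw":10},{"delta_pos":[0,0,0],"twist":[0,0,0],"jaw":10}]'| grep -E "pos|ft"
python3 -m crank '[{"delta_pos":[0,0,0.015],"twist":[0,0,0],"jaw":10},{"delta_pos":[0,0,0],"twist":[0,0,0],"jaw":10}]'| grep -E "pos|ft"
python3 -m crank '[{"delta_pos":[0,0,0.015],"twist":[0,0,0],"jaw":10},{"delta_pos":[0,0,0],"twist":[0,0,0],"jaw":10}]'| grep -E "clock|pos|ft"
python3 - <<'E'
from h import *
f=grab_frame("side");g=grab_frame("scene");u,v,a,b=330,184,324,205
cv2.imwrite("pics/ins2.png",np.hstack([cv2.resize(i[y-35:y+35,x-35:x+35],(390,390),interpolation=2) for i,x,y in((f,u,v),(g,a,b))]))
E
```

```text
ee_pos: [579.3, 20.9, 73.1]
ft_force: [0.6, -4.1, 10.3]
ee_pos: [579.4, 20.9, 72.9]
ft_force: [-2.2, -3.4, 19.1]
clock: 20.0
ee_pos: [579.5, 21.0, 72.8]
ft_force: [-5.4, -3.8, 27.3]
```

View pics/ins2.png

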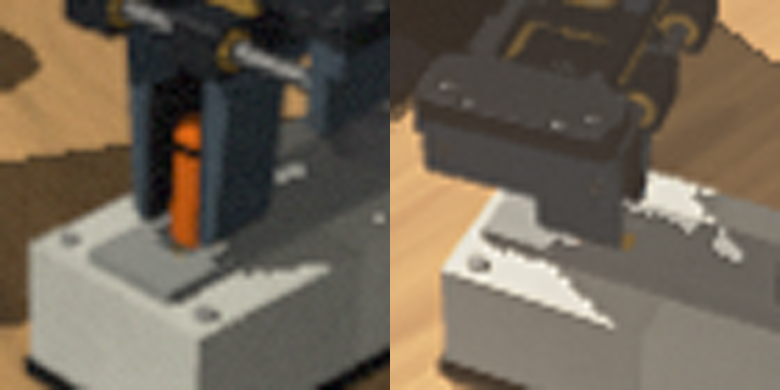

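Home: the handle's underside sits on the foot with 27 N axial and the foot looks parallel to the base. I'll relieve the load, withdraw straight up and go back over the stand.

```bash
python3 -m crank '[{"delta_pos":[-0.005,-0.008,-0.03],"twist":[0,0,0],"jaw":10},{"delta_pos":[0,0,0],"twist":[0,0,0],"jaw":10},{"delta_pos":[0,0,0],"twist":[0,0,0],"jaw":10}]'| grep -E "pos|ft"
python3 -m crank '[{"delta_pos":[0,0.008,-0.1],"twist":[0,0,0],"jaw":10},{"delta_pos":[0,0,-0.3],"twist":[0,0,0],"jaw":10},{"delta_pos":[0,0,-0.4],"twist":[0,0,0],"jaw":10},{"delta_pos":[0,0,-0.5],"twist":[0,0,0],"jaw":10},{"delta_pos":[0,0,-0.7],"twist":[0,0,0],"jaw":10},{"delta_pos":[0,0,-0.6],"twist":[0,0,0],"jaw":10},{"delta_pos":[0,0,-0.2],"twist":[0,0,0],"jaw":10},{"delta_pos":[0,0,0],"twist":[0,0,0],"jaw":10}]'| grep -E "pos|ft|open"
python3 -m crank '[{"delta_pos":[0,0,0],"twist":[0,0,-1],"jaw":10},{"delta_pos":[0,0,0],"twist":[0,0,-1],"jaw":10},{"delta_pos":[0,0,0],"twist":[0,0,-1],"jaw":10},{"delta_pos":[0,0,0],"twist":[0,0,-1],"jaw":10},{"delta_pos":[0,0,0],"twist":[0,0,-1],"jaw":10},{"delta_pos":[0,0,0],"twist":[0,0,-1],"jaw":10},{"delta_pos":[0,0,0],"twist":[0,0,-1],"jaw":10},{"delta_pos":[0,0,0],"twist":[0,0,-1],"jaw":10}]' >/dev/null
python3 -m crank '[{"delta_pos":[0,0,0],"twist":[0,0,-1],"jaw":10},{"delta_pos":[0,0,0],"twist":[0,0,-0.3],"jaw":10},{"delta_pos":[0,0,0],"twist":[0,0,0],"jaw":10},{"delta_pos":[0,0,0],"twist":[0,0,0],"jaw":10}]'
python3 - <<'E'
from h import *
f=grab_frame("side");g=grab_frame("scene");cv2.imwrite("pics/s3.png",f);cv2.imwrite("pics/sc3.png",g)
s=get_state();print(toolmove((457.8,-285.3,s["ee_pos"][2]),s),s["ee_pos"],R.from_quat(s["eef_rot"]).as_matrix().round(3).tolist())
E
```

```text
ee_pos: [579.2, 21.1, 73.0]
ft_force: [2.3, -4.0, 8.0]
ee_pos: [578.6, 20.9, 184.7]
ft_force: [0.3, -0.7, -0.8]
opening: 0.231
clock: 22.98
ee_pos: [578.6, 20.8, 184.3]
eef_rot: [0.803, 0.596, -0.0, -0.0]
ft_force: [-0.5, 0.2, -1.3]
opening: 0.232
grip_force: 30.0
[-8.19953464e+00 -6.76890869e-01  3.43746809e-04] [578.69843264  20.78568794 184.44209818] [[0.29, 0.957, -0.0], [0.957, -0.29, 0.0], [-0.0, -0.0, -1.0]]
```

```bash
python3 -m crank '[{"delta_pos":[-0.6,-0.08,0],"twist":[0,0,0],"jaw":10},{"delta_pos":[-1,-0.1,0],"twist":[0,0,0],"jaw":10},{"delta_pos":[-1,-0.1,0],"twist":[0,0,0],"jaw":10},{"delta_pos":[-1,-0.1,0],"twist":[0,0,0],"jaw":10},{"delta_pos":[-1,-0.1,0],"twist":[0,0,0],"jaw":10},{"delta_pos":[-1,-0.1,0],"twist":[0,0,0],"jaw":10},{"delta_pos":[-1,-0.1,0],"twist":[0,0,0],"jaw":10},{"delta_pos":[-1,0,0],"twist":[0,0,0],"jaw":10}]' >/dev/null
python3 -m crank '[{"delta_pos":[-0.6,0,0],"twist":[0,0,0],"jaw":10},{"delta_pos":[0,0,0.4],"twist":[0,0,0],"jaw":10},{"delta_pos":[0,0,0.5],"twist":[0,0,0],"jaw":10},{"delta_pos":[0,0,0.1],"twist":[0,0,0],"jaw":10},{"delta_pos":[0,0,0],"twist":[0,0,0],"jaw":10},{"delta_pos":[0,0,0],"twist":[0,0,0],"jaw":10}]'
python3 - <<'E'
from h import *
s=get_state();print(toolmove((457.8,-285.3,s["ee_pos"][2]),s))
E
```

```text
clock: 24.82
ee_pos: [458.4, -285.3, 145.1]
eef_rot: [0.803, 0.596, 0.0, 0.0]
ft_force: [0.1, -0.3, -1.1]
opening: 0.232
grip_force: 30.0
[-4.22550438e-03 -1.39609366e-02 -9.50389177e-06]
```

Tip at 79, over the well. Lower to 73.5 mm TCP (71.6 mm), checking forces on the way.

```bash
python3 -m crank '[{"delta_pos":[0,-0.013,0.2],"twist":[0,0,0],"jaw":10},{"delta_pos":[0,0,0.2],"twist":[0,0,0],"jaw":10},{"delta_pos":[0,0,0.2],"twist":[0,0,0],"jaw":10},{"delta_pos":[0,0,0],"twist":[0,0,0],"jaw":10}]'| grep -E "pos|ft"
python3 -m crank '[{"delta_pos":[0,0,0.3],"twist":[0,0,0],"jaw":10},{"delta_pos":[0,0,0.3],"twist":[0,0,0],"jaw":10},{"delta_pos":[0,0,0.2],"twist":[0,0,0],"jaw":10},{"delta_pos":[0,0,0],"twist":[0,0,0],"jaw":10}]'| grep -E "pos|ft"
python3 -m crank '[{"delta_pos":[0,0,0.2],"twist":[0,0,0],"jaw":10},{"delta_pos":[0,0,0.18],"twist":[0,0,0],"jaw":10},{"delta_pos":[0,0,0],"twist":[0,0,0],"jaw":10}]'| grep -E "clock|pos|ft"
```

```text
ee_pos: [457.0, -285.0, 119.7]
ft_force: [-0.1, -0.5, -1.6]
ee_pos: [457.1, -284.9, 87.7]
ft_force: [-0.3, 1.0, -1.1]
clock: 26.2
ee_pos: [457.4, -285.2, 72.9]
ft_force: [-1.8, 0.2, -2.9]
```

```bash
python3 -m crank '[{"delta_pos":[0,0,0],"twist":[0,0,0],"jaw":60},{"delta_pos":[0,0,0],"twist":[0,0,0],"jaw":91},{"delta_pos":[0,0,0],"twist":[0,0,0],"jaw":91},{"delta_pos":[0,0,-0.4],"twist":[0,0,0],"jaw":91},{"delta_pos":[0,0,-0.6],"twist":[0,0,0],"jaw":91},{"delta_pos":[0,0,-0.4],"twist":[0,0,0],"jaw":91},{"delta_pos":[0.5,0,0],"twist":[0,0,0],"jaw":91},{"delta_pos":[0.8,0,0],"twist":[0,0,0],"jaw":91}]' | grep -E "pos|ft|open"
python3 -m crank '[{"delta_pos":[0.45,0,0],"twist":[0,0,0],"jaw":91},{"delta_pos":[0,0,0],"twist":[0,0,0],"jaw":91},{"delta_pos":[0,0,0],"twist":[0,0,0],"jaw":91}]'
python3 - <<'E'
from h import *
s=get_state();f=grab_frame("side");g=grab_frame("scene")
P=camera_params("side");Q=camera_params("scene");
cv2.imwrite("pics/st.png",np.hstack([cv2.resize(f[230:360,280:390],(330,390),interpolation=2),cv2.resize(g[190:290,145:255],(429,390),interpolation=2)]))
w=camera_params("wrist");F=grab_frame("wrist");cv2.imwrite("pics/w4.png",F)
print(proj(w,(478.1,-218.4,94)),proj(w,(457.8,-285.3,112)),toolmove((478.1,-218.4,69.5),s))
r=cv2.cvtColor(F,cv2.COLOR_BGR2HSV);m=((r[...,1]<40)&(r[...,2]>150)).astype(np.uint8)
k,l,st,c=cv2.connectedComponentsWithStats(m)
print([(st[i].tolist(),c[i].round(1).tolist()) for i in range(1,k) if 30<st[i,4]<1500 and 150<c[i][1]<300])
E
```

```text
ee_pos: [472.5, -234.4, 129.2]
ft_force: [0.7, -0.4, -0.9]
opening: 0.992
clock: 27.58
ee_pos: [477.6, -218.3, 129.2]
eef_rot: [0.803, 0.596, -0.0, -0.0]
ft_force: [0.2, -0.6, 0.6]
opening: 0.997
grip_force: 0.0
[315.1613317  220.41631785] [315.10610371 312.62150554] [0.00209386 0.01140435 1.49234267]
[([557, 198, 53, 25, 362], [582.4, 209.7]), ([533, 201, 33, 22, 291], [546.5, 210.9]), ([580, 210, 6, 11, 34], [582.9, 214.7]), ([197, 268, 17, 2, 32], [204.5, 268.5])]
```

View pics/st.png

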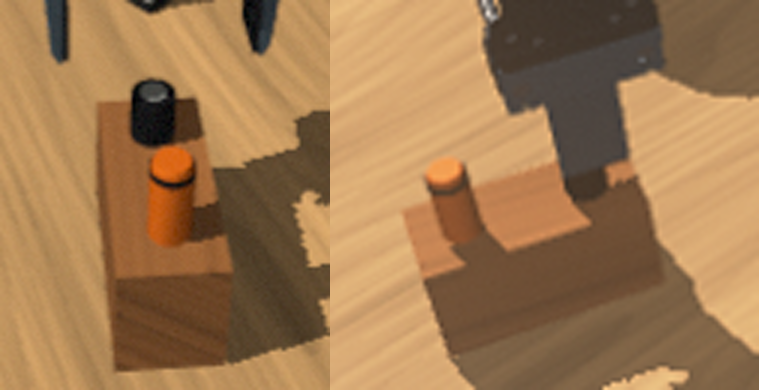

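The drift stands upright in its well (left crop (172,200)), and the open jaws straddle the bolt (153,110). Grip the bolt next.

```bash
python3 -m crank '[{"delta_pos":[0,0.01,0.6],"twist":[0,0,0],"jaw":80},{"delta_pos":[0,0,0.6],"twist":[0,0,0],"jaw":60},{"delta_pos":[0,0,0.29],"twist":[0,0,0],"jaw":40},{"delta_pos":[0,0,0],"twist":[0,0,0],"jaw":20},{"delta_pos":[0,0,0],"twist":[0,0,0],"jaw":10},{"delta_pos":[0,0,0],"twist":[0,0,0],"jaw":10},{"delta_pos":[0,0,0],"twist":[0,0,0],"jaw":10},{"delta_pos":[0,0,0],"twist":[0,0,0],"jaw":10}]'
python3 -m crank '[{"delta_pos":[0,0,-0.2],"twist":[0,0,0],"jaw":10},{"delta_pos":[0,0,-0.5],"twist":[0,0,0],"jaw":10},{"delta_pos":[0,0,-0.7],"twist":[0,0,0],"jaw":10},{"delta_pos":[0,0,-0.7],"twist":[0,0,0],"jaw":10},{"delta_pos":[0,0,0],"twist":[0,0,0],"jaw":10},{"delta_pos":[0,0,0],"twist":[0,0,0],"jaw":10}]'
python3 - <<'E'
from h import *
s=get_state();print(toolmove((579.0,20.8,s["ee_pos"][2]),s))
E
```

```text
clock: 28.72
ee_pos: [478.2, -218.4, 70.2]
eef_rot: [0.803, 0.596, 0.0, 0.0]
ft_force: [-1.7, 0.7, 5.7]
opening: 0.256
grip_force: 30.0
clock: 29.48
ee_pos: [477.7, -218.1, 153.2]
eef_rot: [0.803, 0.596, -0.0, -0.0]
ft_force: [0.1, 0.8, -1.4]
opening: 0.253
grip_force: 30.0
[6.45028717e+00 6.98932633e-01 2.54065716e-04]
```

```bash
python3 -m crank '[{"delta_pos":[0.5,0.1,0],"twist":[0,0,0],"jaw":10},{"delta_pos":[1,0.1,0],"twist":[0,0,0],"jaw":10},{"delta_pos":[1,0.1,0],"twist":[0,0,0],"jaw":10},{"delta_pos":[1,0.1,0],"twist":[0,0,0],"jaw":10},{"delta_pos":[1,0.1,0],"twist":[0,0,0],"jaw":10},{"delta_pos":[1,0.1,0],"twist":[0,0,0],"jaw":10},{"delta_pos":[0.8,0.1,0],"twist":[0,0,0],"jaw":10},{"delta_pos":[0.15,0,0],"twist":[0,0,0],"jaw":10}]'>/dev/null
python3 -m crank '[{"delta_pos":[0,0,0.4],"twist":[0,0,0],"jaw":10},{"delta_pos":[0,0,0.45],"twist":[0,0,0],"jaw":10},{"delta_pos":[0,0,0],"twist":[0,0,0],"jaw":10},{"delta_pos":[0,0,0],"twist":[0,0,0],"jaw":10},{"delta_pos":[0,0,0],"twist":[0,0,0],"jaw":10}]'
python3 - <<'E'
from h import *
e=[]
for i in range(4):
    f=grab_frame("side");e.append(get_state()["ee_pos"])
g=grab_frame("scene");s=get_state();m=np.mean(e,0);print(m,toolmove((579.0,20.9,m[2]),{"ee_pos":m,"eef_rot":s["eef_rot"]}))
u,v,a,b=330,184,324,205
cv2.imwrite("pics/ins3.png",np.hstack([cv2.resize(i[y-35:y+35,x-35:x+35],(390,390),interpolation=2) for i,x,y in((f,u,v),(g,a,b))]))
E
```

```text
clock: 31.1
ee_pos: [579.7, 20.4, 120.2]
eef_rot: [0.803, 0.596, 0.0, 0.0]
ft_force: [0.1, 0.4, -0.5]
opening: 0.254
grip_force: 30.0
[579.64563052  20.51931207 120.16588123] [ 4.44975096e-03 -1.82016745e-02 -7.49480209e-06]
```

View pics/ins3.png

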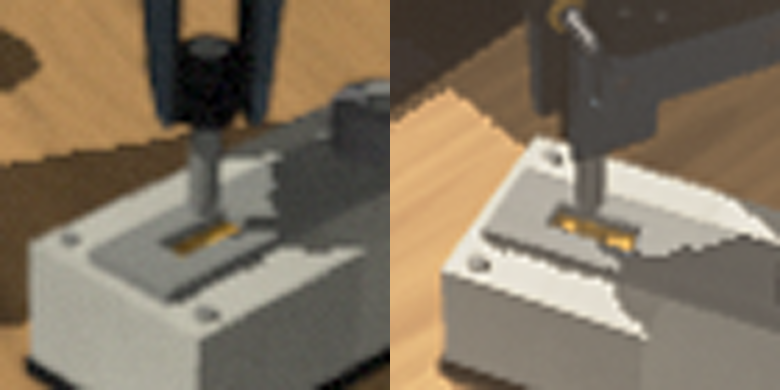

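The bolt hangs straight above the slot, which is now parallel to the base, with its tip at (207,212) in the left crop. Lowering gently.

```bash
python3 -m crank '[{"delta_pos":[0,-0.018,0.1],"twist":[0,0,0],"jaw":10},{"delta_pos":[0,0,0.1],"twist":[0,0,0],"jaw":10},{"delta_pos":[0,0,0],"twist":[0,0,0],"jaw":10}]'| grep -E "pos|ft"
python3 -m crank '[{"delta_pos":[0,0,0.05],"twist":[0,0,0],"jaw":10},{"delta_pos":[0,0,0],"twist":[0,0,0],"jaw":10}]'| grep -E "pos|ft"
python3 -m crank '[{"delta_pos":[0,0,0.04],"twist":[0,0,0],"jaw":10},{"delta_pos":[0,0,0],"twist":[0,0,0],"jaw":10}]'| grep -E "pos|ft"
python3 -m crank '[{"delta_pos":[0,0,0.03],"twist":[0,0,0],"jaw":10},{"delta_pos":[0,0,0],"twist":[0,0,0],"jaw":10}]'| grep -E "pos|ft"
```

```text
ee_pos: [578.4, 20.8, 111.2]
ft_force: [-0.7, -0.3, -1.4]
ee_pos: [578.6, 20.8, 109.6]
ft_force: [0.6, -0.9, -0.2]
ee_pos: [578.7, 20.8, 108.0]
ft_force: [0.8, 0.3, 0.1]
ee_pos: [578.6, 20.8, 106.8]
ft_force: [-0.4, -0.1, -1.2]
```

```bash
python3 -m crank '[{"delta_pos":[0.005,0,0.05],"twist":[0,0,0],"jaw":10},{"delta_pos":[0,0,0.03],"twist":[0,0,0],"jaw":10},{"delta_pos":[0,0,0],"twist":[0,0,0],"jaw":10}]'| grep -E "pos|ft"
python3 -m crank '[{"delta_pos":[0,0,0.04],"twist":[0,0,0],"jaw":10},{"delta_pos":[0,0,0],"twist":[0,0,0],"jaw":10}]'| grep -E "pos|ft"
python3 -m crank '[{"delta_pos":[0,0,0.02],"twist":[0,0,0],"jaw":10},{"delta_pos":[0,0,0],"twist":[0,0,0],"jaw":10}]'| grep -E "pos|ft"
python3 -m crank '[{"delta_pos":[0,0,0.02],"twist":[0,0,0],"jaw":10},{"delta_pos":[0,0,0],"twist":[0,0,0],"jaw":10}]'| grep -E "pos|ft"
```

```text
ee_pos: [578.7, 21.0, 103.6]
ft_force: [0.8, 0.3, -1.0]
ee_pos: [578.7, 21.0, 102.0]
ft_force: [-0.4, -0.3, -0.9]
ee_pos: [578.8, 21.0, 101.3]
ft_force: [-0.5, -0.5, -0.5]
ee_pos: [578.8, 21.0, 100.5]
ft_force: [-0.1, -0.2, -1.3]
```

```bash
python3 -m crank '[{"delta_pos":[0,0,0.03],"twist":[0,0,0],"jaw":10},{"delta_pos":[0,0,0],"twist":[0,0,0],"jaw":10}]'| grep -E "pos|ft"
python3 -m crank '[{"delta_pos":[0,0,0.03],"twist":[0,0,0],"jaw":10},{"delta_pos":[0,0,0],"twist":[0,0,0],"jaw":10}]'| grep -E "pos|ft"
python3 -m crank '[{"delta_pos":[0,0,0.04],"twist":[0,0,0],"jaw":10},{"delta_pos":[0,0,0],"twist":[0,0,0],"jaw":10}]'| grep -E "pos|ft"
python3 -m crank '[{"delta_pos":[0,0,0.05],"twist":[0,0,0],"jaw":10},{"delta_pos":[0,0,0],"twist":[0,0,0],"jaw":10}]'| grep -E "pos|ft"
```

```text
ee_pos: [578.7, 21.0, 99.3]
ft_force: [0.1, -0.6, -0.9]
ee_pos: [578.7, 21.0, 98.0]
ft_force: [-0.3, -0.3, -0.2]
ee_pos: [578.7, 21.0, 96.4]
ft_force: [-0.7, 1.4, -1.6]
ee_pos: [578.7, 21.0, 94.4]
ft_force: [0.7, 0.2, -1.3]
```

In the nut (tip at 50 mm). Now 24 mm more to seat the head.

```bash
python3 -m crank '[{"delta_pos":[0,0,0.1],"twist":[0,0,0],"jaw":10},{"delta_pos":[0,0,0.1],"twist":[0,0,0],"jaw":10},{"delta_pos":[0,0,0],"twist":[0,0,0],"jaw":10}]'| grep -E "pos|ft"
python3 -m crank '[{"delta_pos":[0,0,0.1],"twist":[0,0,0],"jaw":10},{"delta_pos":[0,0,0.1],"twist":[0,0,0],"jaw":10},{"delta_pos":[0,0,0.05],"twist":[0,0,0],"jaw":10},{"delta_pos":[0,0,0],"twist":[0,0,0],"jaw":10}]'| grep -E "pos|ft"
python3 -m crank '[{"delta_pos":[0,0,0.05],"twist":[0,0,0],"jaw":10},{"delta_pos":[0,0,0.05],"twist":[0,0,0],"jaw":10},{"delta_pos":[0,0,0],"twist":[0,0,0],"jaw":10}]'| grep -E "pos|ft"
python3 -m crank '[{"delta_pos":[0,0,0.04],"twist":[0,0,0],"jaw":10},{"delta_pos":[0,0,0],"twist":[0,0,0],"jaw":10}]'| grep -E "clock|pos|ft"
```

```text
ee_pos: [578.6, 21.0, 86.1]
ft_force: [0.4, 1.0, -1.4]
ee_pos: [578.7, 21.0, 76.3]
ft_force: [0.8, -0.1, -1.2]
ee_pos: [578.7, 21.0, 72.4]
ft_force: [0.0, 0.7, -2.1]
clock: 36.1
ee_pos: [578.7, 21.0, 70.8]
ft_force: [0.9, 1.0, -1.4]
```

```bash
python3 -m crank '[{"delta_pos":[0,0,0.02],"twist":[0,0,0],"jaw":10},{"delta_pos":[0,0,0],"twist":[0,0,0],"jaw":10}]'| grep -E "pos|ft"
python3 -m crank '[{"delta_pos":[0,0,0.015],"twist":[0,0,0],"jaw":10},{"delta_pos":[0,0,0],"twist":[0,0,0],"jaw":10}]'| grep -E "clock|pos|ft"
```

```text
ee_pos: [578.8, 21.0, 70.2]
ft_force: [-0.3, 0.2, 0.5]
clock: 36.6
ee_pos: [578.9, 21.0, 70.1]
ft_force: [-4.1, -0.0, 9.9]
```

Seated at 70.1 mm, as expected, with 10 N. Release, rise and check.

```bash
python3 -m crank '[{"delta_pos":[0,0,-0.01],"twist":[0,0,0],"jaw":30},{"delta_pos":[0,0,0],"twist":[0,0,0],"jaw":60},{"delta_pos":[0,0,0],"twist":[0,0,0],"jaw":60},{"delta_pos":[0,0,-0.3],"twist":[0,0,0],"jaw":60},{"delta_pos":[0,0,-0.7],"twist":[0,0,0],"jaw":60},{"delta_pos":[0,0,-1],"twist":[0,0,0],"jaw":60},{"delta_pos":[0,0,-1],"twist":[0,0,0],"jaw":60},{"delta_pos":[0,0,0],"twist":[0,0,0],"jaw":60}]'
python3 - <<'E'
from h import *
f=grab_frame("side");g=grab_frame("scene");cv2.imwrite("pics/side9.png",f);cv2.imwrite("pics/scene9.png",g)
cv2.imwrite("pics/end.png",np.hstack([cv2.resize(f[140:350,260:460],(381,400),interpolation=2),cv2.resize(g[185:265,300:384],(420,400),interpolation=2)]))
E
```

```text
clock: 37.6
ee_pos: [580.6, 21.0, 193.7]
eef_rot: [0.803, 0.596, 0.002, 0.002]
ft_force: [-0.7, 0.3, -0.5]
opening: 0.656
grip_force: 0.0
```

View pics/end.png

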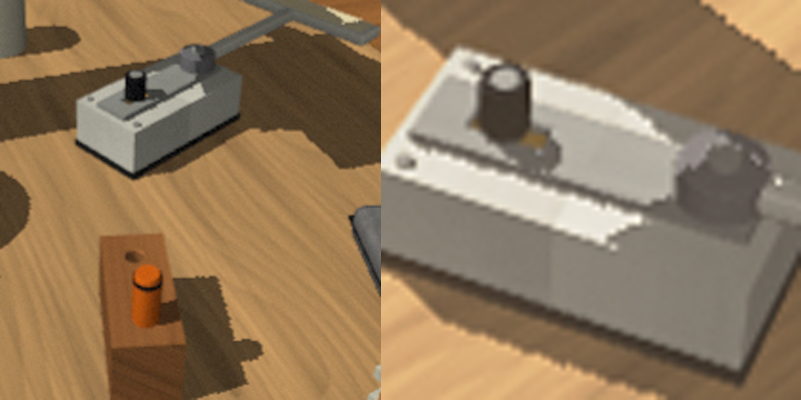

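The bolt head is flat on the foot (right crop (503,100)) and the foot is in line. The drift is back in the stand (left crop (147,295)).

```bash
python3 -c "
from station import *
print(finish_job())"
```

```text
the job is handed in; nothing more can be done
None
```

The job is handed in at about 38 s: I drove the drift fully home (27 N peak), which brought the slot into line, then put it back in its well and seated the bolt in the nut with its head flat on the foot; the mug, grey case and phone were not touched.

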